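# Bring the reagent bottles level on their risers

### The job

Stand the four bottles that are scattered among the four grey-cupped risers on those risers, so that all their tops come level for the sampling probe: the tallest bottle in the cup of the lowest riser, the next tallest (slim) on the second-lowest, the next on the third and the shortest bottle on the highest. Every bottle must end upright, flat on the floor of its cup inside the rim and let go; do not knock any bottle over, and leave the sample cup and the timer where they stand.

Things in the scene. Friction and masses are not known exactly. Their poses are not given: they have to be found in the camera images.
- bottle_tall: The tallest bottle: pale grey translucent cylinder 42 mm in diameter, sides straight to about 85 mm (grip there), with a narrower white cap, 138 mm high in all, about 0.12 kg; it is solid as a plain cylinder of 42 mm up to 120 mm. Origin: centre of its underside; z up along the bottle. Loose, stands on the worktop at the start, at any yaw.
- bottle_slim: The slim bottle: white, with a plain paper label and a narrower grey cap, 38 mm in diameter to about 65 mm (grip at 55 to 65 mm), then a round shoulder, 112 mm high in all, about 0.09 kg. Origin: centre of its underside; z up along the bottle. Loose, stands on the worktop at the start, at any yaw.
- bottle_white: The white squat bottle with a white cap: 42 mm in diameter, 88 mm high in all, about 0.08 kg; it is solid as a plain cylinder of 41 mm up to 80 mm (grip at 40 to 55 mm). Origin: centre of its underside; z up along the bottle. Loose, stands on the worktop at the start, at any yaw.
- bottle_small: The smallest bottle: amber with a black cap, 30 mm in diameter, 63 mm high in all, about 0.05 kg; it is solid as a plain cylinder of 30 mm up to 57 mm (grip at 30 to 40 mm). Origin: centre of its underside; z up along the bottle. Loose, stands on the worktop at the start, at any yaw.
- riser_lowest_seat (a point): The lowest riser: aluminium pedestal topped by a grey open cup, here hardly more than the cup itself. Cup floor 12 mm above the worktop, inside diameter 58 mm, outside 65 mm, rim 6 mm above the floor. This point is the centre of the cup's floor, z up. Fixed to the worktop.
- riser_second_seat (a point): The second-lowest riser: aluminium column with a grey open cup on top, wide: cup floor 38 mm above the worktop, inside diameter 58 mm, outside 65 mm, rim 6 mm above the floor. This point is the centre of the cup's floor, z up. Fixed to the worktop.
- riser_third_seat (a point): The third-lowest riser: aluminium column with a grey open cup on top, wide: cup floor 62 mm above the worktop, inside diameter 58 mm, outside 65 mm, rim 6 mm above the floor. This point is the centre of the cup's floor, z up. Fixed to the worktop.
- riser_highest_seat (a point): The highest riser: aluminium column with a grey open cup on top, narrow: cup floor 87 mm above the worktop, inside diameter 49 mm, outside 56 mm, rim 6 mm above the floor. This point is the centre of the cup's floor, z up. Fixed to the worktop.
- cup: Bystander: clear open sample cup, 43 mm wide, 40 mm high, loose, not a bottle. Origin: centre of its underside.
- timer: Bystander: white bench timer with a display, 34 x 68 mm, 62 mm high, loose. Origin: centre of its underside.
Things that resemble listed ones, but are neither listed nor needed, are in the scene too. What is shaped like the bottle_white but blue or pink is not meant. Leave any blue look-alike of the bottle_slim alone.

How it is judged:
At the end, for the whole second after the job is handed in: Tallest bottle in the lowest riser's cup, slim bottle in the second's, white squat bottle in the third's, smallest in the highest's: underside centre within 12 mm sideways and 5 mm in height of the cup floor's centre, upright within 0.08 rad, below 0.02 m/s (horizontal distance between bottle_tall and riser_lowest_seat below 0.012 m and z of bottle_tall in the frame of riser_lowest_seat between -0.005 and 0.005 m and angle between each of bottle_tall, bottle_slim, bottle_white, bottle_small's own z axis and vertical below 0.08 rad and linear speed of each of bottle_tall, bottle_slim, bottle_white, bottle_small below 0.02 m/s and horizontal distance between bottle_slim and riser_second_seat below 0.012 m and z of bottle_slim in the frame of riser_second_seat between -0.005 and 0.005 m and horizontal distance between bottle_white and riser_third_seat below 0.012 m and z of bottle_white in the frame of riser_third_seat between -0.005 and 0.005 m and horizontal distance between bottle_small and riser_highest_seat below 0.012 m and z of bottle_small in the frame of riser_highest_seat between -0.005 and 0.005 m); the robot touches nothing.
It fails at once if a bottle is knocked over (leans more than 0.7 rad) (angle between any of bottle_tall, bottle_slim, bottle_white, bottle_small's own z axis and vertical above 0.7 rad).
It fails at once if the sample cup or the timer is moved more than 30 mm (distance of any of cup, timer from where it was at the start of the episode above 0.03 m).
It also fails if it takes over 112 s, if anything falls off the work surface, if the arm or the gripper's body presses on something with over 40 N, if the wrist force passes 120 N, or if a joint passes its speed limit or range.

### The arm

A 6-joint arm with a two-finger parallel gripper is mounted at the origin on a cart in front of the work surface, level with it; the furniture and walls round the work are solid. World frame = base frame: x ahead of the robot, y to its left, z up, the work surface at z = 0. Lengths are in m, angles in rad, forces in N, time in s.
With the tool pointing down it reaches from about 0.35 to 0.775 m from the base axis. Payload 5.5 kg.
Tool frame: the origin (TCP) lies midway between the tips of the shut fingers; the grasp point (between the pads) lies 19 mm behind it (ctrl.grip_depth is the distance from the TCP to the grasp point, in m); x points along the fingers, z is the direction in which the jaws open and shut, and the axes are right-handed (so a half turn about x gives the same grasp; the last joint's range is limited). The gripper opens to 85 mm and grips with 20 to 120 N. Pads are 22 mm wide; open, the fingers measure 114 mm over their backs; the gripper's body (76 mm by 85 mm) begins 54 mm behind the grasp point. The pads swing forward as they close: fully open they stand 13 mm farther back than shut.
Start: joints at [-0.14, 0.313, 0.046, 1.304, 0, 1.431], TCP at [0.575, -0, 0.231] pointing down, gripper open.
Joint ranges: [-2.76, 2.76], [-0.86, 1.69], [-1.03, 1.26], [-2.2, 2.34], [-1.47, 1.5], [-3.14, 3.14]. Speed limits (rad/s): [2.57, 2.57, 3.14, 3.14, 3.14, 3.14].

### API

Orientations are given as a unit quaternion [x, y, z, w].
In Python, from rig import ctrl gives the robot as it stands.
- The arm moves only by the shell command python3 -m pendant 'ROWS' [OPENING]. ROWS is JSON, a list of rows, each an object with "delta_pos": the shift along the tool's x, y, z in m, a list of three; "rot": the turn, a rotation vector about the tool's x, y, z in degrees, a list of three. A call has 1 to 20 rows; each row is the pose to reach, as a shift and turn from the pose commanded when the call began, along the tool's axes at that moment; what a row does not reach only later rows make up. A row lasts 1/8 s, in which the tool goes at most 62.5 mm and 10.7 degrees, less where a joint would pass 70% of its speed; a pose out of reach is approached as far as the arm can. A call with a gripper value outside its range is refused whole. OPENING is the finger opening in m, from 0 to 0.0854, set as the call begins (- or left out, the last holds). The fingers move at their own pace and stop on an object; the grip force is fixed at half the most. Time passes only in rows, so rows that repeat a pose let the fingers close. It gives the time, the measured TCP pose, the force and the opening at its end, in the units of the state.
- ctrl.state(): the state, without advancing time (a new reading comes with each control period).
- ctrl.grab_frame(name): name is "scene" or "side" or "wrist"; returns (picture, depth): 400x640x3 uint8, red, green, blue; 400x640 float32, m along the optical axis (not along the pixel's ray), 0 where there is no reading.
- ctrl.get_calibration(name): a dict with "fx", "fy", "cx", "cy" (pixels), "k1" (the pictures are not rectified: a ray, as slopes to the right and down, at radius r is drawn at 1 + k1 r^2 times it, then the intrinsics apply), "world_to_cam" (4x4, takes a point from world to camera coordinates). Camera axes: x right, y down, z forward; pixel columns grow to the right and rows downward; lengths in m; the calibration is good to about 2 mm. A picture is of the moment at which its call begins: read the wrist's pose just before it. get_calibration takes no time and is no camera call; for the wrist camera it gives the pose at the moment of the call.
- ctrl.hand_in(): hands the job in, once; it reports no verdict.
Trained networks look in the newest picture that a camera, given by its name, has taken for a name from the list of things; names that differ only in an ending like _2 or _b are one class to them, and where a whole thing is asked for, a point or a joint stands for the part that bears it (a point fixed in the world has none). Each returns a list of dicts, best first, with "p" (0 to 1); they miss things now and then, are a little off and sometimes report something else, mostly with a low value. They report only what shows in the picture. A call takes as long as a camera call. They do not tell look-alikes from the thing itself.
- ctrl.boxes_of(camera, target): "position" ([x, y, z] in m, in the coordinates of the camera as it stood for that picture, good to about 4 mm: the middle of the surface that is visible of it).
- ctrl.silhouettes(camera, target): "region" (400x640 bool, what is visible of it).
- ctrl.landmark_of(camera, target): "position" ([x, y, z] in m, in the coordinates of the camera as it stood for that picture, good to about 4 mm: a listed point, or the origin of a listed thing).
The state is a dict: "t": time; "q": joint angles; "qd": joint speeds; "joint_torque": joint torques, N m; "tcp_pos": TCP position; "ee_rot": TCP orientation; "contact_force": force on the tool from outside, world axes, zero at the start; "torque": the same for the moment, N m; "finger_gap": opening from 0.0 (shut) to 1.0 (fully open).
Only numpy, scipy, OpenCV 4.12 (cv2) and the standard library are available. Lean on these libraries where they do the work, as an engineer would, in place of code of your own. Each camera call takes 0.05 s, during which the arm holds its last target. There are 200 camera calls.

## Working session

There is one attempt and no reset: what is moved stays moved. The work goes in short steps, Python scripts to look and compute and a shell command to move; the robot and the scene stay as the last step left them, time stands still between calls to the robot, and variables do not carry over. Pictures are saved under pics/ and viewed, about 12 in all and at most 16, crops included, and the job is handed in when it is done.

```bash
mkdir -p pics; ls
cat > h.py <<'E'
import numpy as np, cv2
from rig import ctrl
def snap(n,f):
    im,d=ctrl.grab_frame(n); cv2.imwrite('pics/'+f,im[:,:,::-1]); return im,d
def world(cal,p):
    T=np.linalg.inv(np.array(cal['world_to_cam'])); return T[:3,:3]@np.array(p)+T[:3,3]
def cloud(cal,d):
    v,u=np.mgrid[:d.shape[0],:d.shape[1]]
    K=np.array([[cal['fx'],0,cal['cx']],[0,cal['fy'],cal['cy']],[0,0,1.]])
    s=cv2.undistortPoints(np.stack([u,v],-1).reshape(-1,1,2).astype(float),K,np.array([cal['k1'],0,0,0.])).reshape(d.shape+(2,))
    P=np.dstack([s[...,0]*d,s[...,1]*d,d])
    T=np.linalg.inv(np.array(cal['world_to_cam'])); W=P@T[:3,:3].T+T[:3,3]; W[d<=0]=np.nan; return W
E
python3 - <<'E'
from h import *
np.set_printoptions(precision=4,suppress=True)
s=ctrl.state(); print(s['t'],s['tcp_pos'],s['ee_rot'])
for c in ['scene','side']:
    cal=ctrl.get_calibration(c); snap(c,c+'0.png'); print(c,cal)
    for n in ['bottle_tall','bottle_slim','bottle_white','bottle_small','riser_lowest_seat','riser_second_seat','riser_third_seat','riser_highest_seat','cup','timer']:
        for r in ctrl.landmark_of(c,n)[:4]: print(n,round(r['p'],2),world(cal,r['position']))
print(ctrl.state()['t'])
E
```

```text
pics
0.0 [0.5745 0.0001 0.2304] [0.0001 0.7078 0.0001 0.7065]
scene {'fx': 513.1158694134978, 'fy': 513.1158694134978, 'cx': 315.06891493541815, 'cy': 199.78927475619614, 'k1': -0.001217217298579284, 'world_to_cam': array([[ 0.532 , -0.8466,  0.0173, -0.2847],
       [-0.3568, -0.2426, -0.9021,  0.2578],
       [ 0.7679,  0.4738, -0.4311,  1.0484],
       [ 0.    ,  0.    ,  0.    ,  1.    ]])}
bottle_tall 0.9 [ 0.46   -0.1031  0.0002]
bottle_slim 0.66 [ 0.3898 -0.2818  0.0002]
bottle_slim 0.59 [ 0.4388 -0.3647 -0.0004]
bottle_slim 0.53 [0.5295 0.4045 0.0162]
bottle_white 0.61 [ 0.6543 -0.1139 -0.0049]
bottle_white 0.56 [ 0.5708 -0.1254  0.0006]
bottle_white 0.47 [ 0.7328 -0.0813 -0.003 ]
bottle_white 0.35 [0.6314 0.1602 0.0864]
bottle_small 0.59 [ 0.5318 -0.372  -0.0035]
riser_lowest_seat 0.68 [0.5311 0.402  0.0133]
riser_second_seat 0.59 [0.399  0.2902 0.0347]
riser_third_seat 0.6 [0.4712 0.0787 0.0634]
riser_highest_seat 0.66 [0.6307 0.1597 0.0844]
cup 0.64 [ 0.6894  0.3079 -0.0032]
timer 0.89 [ 0.7191 -0.3161 -0.0013]
side {'fx': 393.0436619221886, 'fy': 393.0436619221886, 'cx': 
[... 358 characters left out ...]
ottle_slim 0.84 [ 0.4355 -0.3618  0.0013]
bottle_white 0.63 [ 0.6548 -0.1113  0.0044]
bottle_white 0.56 [ 0.7271 -0.0791  0.0031]
bottle_white 0.51 [ 0.5707 -0.1284  0.0015]
bottle_white 0.36 [ 0.4659 -0.1065  0.0041]
bottle_small 0.78 [ 0.5278 -0.377  -0.0007]
riser_lowest_seat 0.65 [ 0.3948 -0.2815  0.0042]
riser_lowest_seat 0.63 [ 0.6519 -0.111   0.005 ]
riser_lowest_seat 0.53 [0.5354 0.3967 0.016 ]
riser_lowest_seat 0.45 [ 0.5285 -0.3739  0.0006]
riser_second_seat 0.72 [0.4015 0.2917 0.0368]
riser_third_seat 0.78 [0.4715 0.0799 0.067 ]
riser_highest_seat 0.75 [0.6325 0.1638 0.0914]
cup 0.64 [ 0.3988 -0.2786  0.0009]
cup 0.38 [0.6832 0.3086 0.0031]
timer 0.69 [ 0.7246 -0.3171  0.0033]
1.1
```

View pics/scene0.png

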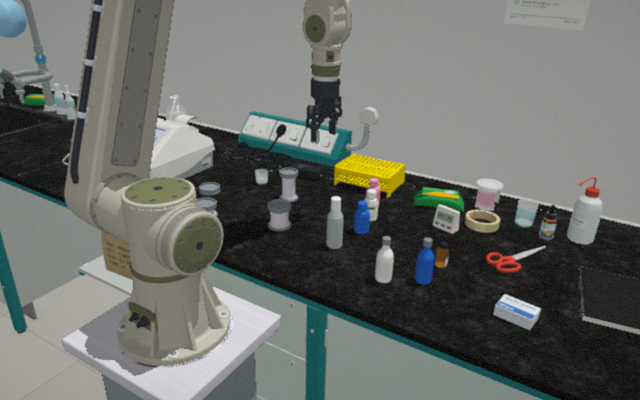

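View pics/side0.png

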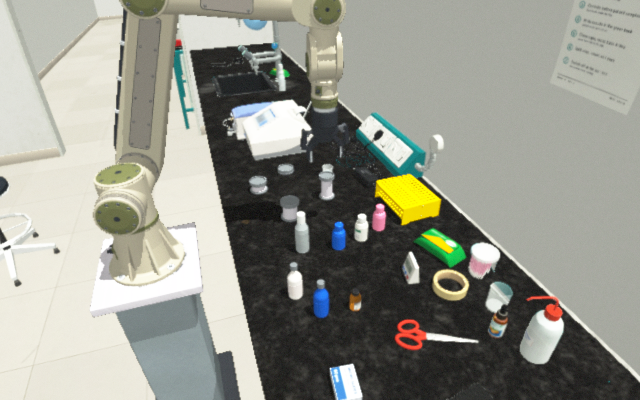

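The targets are clear in both views. In the scene image: tall bottle at (335,225), white slim (385,262), white squat (372,205) between the blue and pink ones, and amber (441,256). I'll turn the jaws to open along y, which clears the neighbours, then go above the tall bottle and look.

```bash
python3 -m pendant '[{"delta_pos":[0,-0.012,-0.012],"rot":[-10,0,0]},{"delta_pos":[-0.005,-0.024,-0.025],"rot":[-20,0,0]},{"delta_pos":[-0.01,-0.036,-0.038],"rot":[-30,0,0]},{"delta_pos":[-0.015,-0.048,-0.051],"rot":[-40,0,0]},{"delta_pos":[-0.02,-0.06,-0.064],"rot":[-50,0,0]},{"delta_pos":[-0.025,-0.072,-0.077],"rot":[-60,0,0]},{"delta_pos":[-0.03,-0.084,-0.09],"rot":[-70,0,0]},{"delta_pos":[-0.03,-0.096,-0.102],"rot":[-80,0,0]},{"delta_pos":[-0.03,-0.105,-0.115],"rot":[-90,0,0]},{"delta_pos":[-0.03,-0.105,-0.115],"rot":[-90,0,0]},{"delta_pos":[-0.03,-0.105,-0.115],"rot":[-90,0,0]}]' 0.065
cat >> h.py <<'E'
def circ(P):
    A=np.c_[2*P,np.ones(len(P))]; x=np.linalg.lstsq(A,(P**2).sum(1),rcond=None)[0]
    return x[:2],np.sqrt(x[2]+x[:2]@x[:2])
def look(names,f='w.png'):
    cal=ctrl.get_calibration('wrist'); s=ctrl.state(); im,d=snap('wrist',f); W=cloud(cal,d)
    print('t',s['t'],'tcp',s['tcp_pos'],'q',s['q'],'F',s['contact_force'],'cam',world(cal,[0,0,0]))
    for n in names:
        for r in ctrl.landmark_of('wrist',n)[:3]: print(n,round(r['p'],2),world(cal,r['position']))
    return im,W
np.set_printoptions(precision=4,suppress=True)
E
python3 - <<'E'
from h import *
im,W=look(['bottle_tall','bottle_white','bottle_slim','riser_third_seat'],'w1.png')
np.save('w1.npy',W)
for c in ['scene','side']:
    cal=ctrl.get_calibration(c); im,d=snap(c,c+'1.png'); W=cloud(cal,d); np.save(c+'1.npy',W)
E
```

```text
t: 2.48
tcp_pos: [0.4604, -0.1049, 0.2614]
ee_rot: [-0.499, 0.501, 0.499, 0.501]
contact_force: [0.4, 0.2, -0.7]
finger_gap: 0.761
t 2.475 tcp [ 0.4604 -0.1049  0.2614] q [-0.3944  0.1053 -0.1429  1.322   0.0002 -0.3915] F [ 0.389   0.2071 -0.6812] cam [ 0.3775 -0.1043  0.404 ]
bottle_tall 0.56 [ 0.465  -0.1064 -0.0014]
bottle_tall 0.4 [0.6859 0.303  0.0028]
bottle_tall 0.24 [0.4735 0.081  0.0621]
bottle_white 0.93 [ 0.7359 -0.0837  0.0031]
bottle_white 0.67 [ 0.5757 -0.1281 -0.0013]
bottle_white 0.56 [ 0.6549 -0.1137 -0.0011]
bottle_slim 0.9 [ 0.4398 -0.3625  0.0007]
bottle_slim 0.74 [ 0.3922 -0.2816 -0.0017]
riser_third_seat 0.83 [0.4735 0.0795 0.0594]
```

View pics/w1.png

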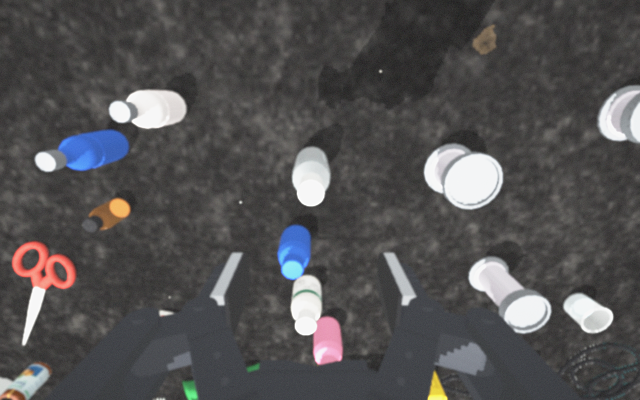

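The wrist view shows everything: tall (311,177), slim (150,108), squat white (306,300), amber (108,213), third riser (470,180), highest riser (525,305). I'll refine the positions with top and rim point clouds.

```bash
cat >> h.py <<'E'
def fit(W,c,zlo,zhi,R=.04,rexp=None):
    P=W.reshape(-1,3); P=P[np.isfinite(P[:,0])]
    m=(np.hypot(*(P[:,:2]-c).T)<R)&(P[:,2]>zlo)&(P[:,2]<zhi); P=P[m]
    if len(P)<15: return 'few',len(P)
    (cx,cy),r=cv2.minEnclosingCircle(P[:,:2].astype(np.float32))
    c2,r2=circ(P[:,:2])
    return len(P),'enc',np.array([cx,cy,r]),'ls',np.r_[c2,r2],'z',np.percentile(P[:,2],[5,50,95])
E
python3 - <<'E'
from h import *
for f in ['w1','scene1','side1']:
    W=np.load(f+'.npy'); print(f)
    for n,c,lo,hi,R in [('tallcap',(.462,-.105),.132,.145,.03),('tallbody',(.462,-.105),.02,.08,.04),('slimcap',(.394,-.281),.106,.118,.03),('slimbody',(.394,-.281),.015,.06,.04),('whitecap',(.654,-.112),.083,.095,.03),('whitebody',(.654,-.112),.015,.055,.035),('smallcap',(.53,-.374),.058,.07,.03),('smallbody',(.53,-.374),.01,.04,.03),
      ('third rim',(.472,.08),.065,.073,.045),('high rim',(.631,.161),.09,.1,.04),('second rim',(.4,.291),.041,.049,.045),('low rim',(.532,.4),.015,.025,.045)]:
        print(n,*fit(W,np.array(c),lo,hi,R))
E
```

```text
w1
tallcap 518 enc [ 0.463  -0.1065  0.012 ] ls [ 0.4622 -0.1062  0.0084] z [0.1356 0.1379 0.139 ]
tallbody 311 enc [ 0.4612 -0.1065  0.0207] ls [ 0.4632 -0.1061  0.0206] z [0.0247 0.057  0.0787]
slimcap 400 enc [ 0.3926 -0.2805  0.0096] ls [ 0.3925 -0.28    0.0069] z [0.1077 0.1115 0.1127]
slimbody 595 enc [ 0.3923 -0.2787  0.0193] ls [ 0.3927 -0.2809  0.0191] z [0.0186 0.0407 0.0583]
whitecap 289 enc [ 0.6554 -0.1141  0.0128] ls [ 0.6547 -0.1139  0.0092] z [0.0843 0.0876 0.0887]
whitebody 504 enc [ 0.6541 -0.114   0.0207] ls [ 0.6559 -0.1139  0.0204] z [0.0173 0.0379 0.0538]
smallcap 201 enc [ 0.5278 -0.3741  0.0098] ls [ 0.527  -0.3736  0.0068] z [0.0588 0.0622 0.0636]
smallbody 383 enc [ 0.5268 -0.3729  0.015 ] ls [ 0.5274 -0.3742  0.0144] z [0.0122 0.0267 0.0392]
third rim 643 enc [0.4727 0.0776 0.0328] ls [0.4725 0.0771 0.0304] z [0.0654 0.0681 0.0695]
high rim 483 enc [0.6345 0.1583 0.029 ] ls [0.6338 0.158  0.0259] z [0.0905 0.093  0.0945]
second rim 236 enc [0.4082 0.2689 0.0237] ls [0.4033 0.2858 0.0271] z [0.0415 0.0438 0.0455]
low rim few 0
scene1
tallcap 47 enc [ 0.4618 
[... 1549 characters left out ...]
6545 -0.1149  0.01  ] z [0.0839 0.0897 0.0918]
whitebody 128 enc [ 0.6526 -0.1166  0.021 ] ls [ 0.6539 -0.1144  0.0195] z [0.0163 0.0351 0.0529]
smallcap 43 enc [ 0.5254 -0.3749  0.0112] ls [ 0.525  -0.3757  0.0069] z [0.0589 0.064  0.0666]
smallbody 95 enc [ 0.5243 -0.3778  0.015 ] ls [ 0.526  -0.3753  0.0141] z [0.0113 0.0253 0.0384]
third rim 121 enc [0.4712 0.0779 0.0343] ls [0.4709 0.0765 0.0266] z [0.0653 0.0676 0.0715]
high rim 81 enc [0.6331 0.157  0.0304] ls [0.6323 0.1572 0.0235] z [0.0902 0.0931 0.0976]
second rim 89 enc [0.4018 0.2907 0.0363] ls [0.3994 0.2897 0.0264] z [0.0413 0.0432 0.0475]
low rim 68 enc [0.5313 0.3974 0.0356] ls [0.5321 0.3967 0.0268] z [0.0154 0.0177 0.0227]
```

Three cameras agree to about 2 mm. Next is the grasp of the tall bottle at TCP z = 0.071.

```bash
python3 -m pendant '[{"delta_pos":[0.03,-0.0016,-0.0014],"rot":[0,0,0]},{"delta_pos":[0.07,-0.0016,-0.0014],"rot":[0,0,0]},{"delta_pos":[0.11,-0.0016,-0.0014],"rot":[0,0,0]},{"delta_pos":[0.145,-0.0016,-0.0014],"rot":[0,0,0]},{"delta_pos":[0.17,-0.0016,-0.0014],"rot":[0,0,0]},{"delta_pos":[0.184,-0.0016,-0.0014],"rot":[0,0,0]},{"delta_pos":[0.19,-0.0016,-0.0014],"rot":[0,0,0]},{"delta_pos":[0.19,-0.0016,-0.0014],"rot":[0,0,0]},{"delta_pos":[0.19,-0.0016,-0.0014],"rot":[0,0,0]}]'
python3 -m pendant '[{"delta_pos":[0,0,0],"rot":[0,0,0]},{"delta_pos":[0,0,0],"rot":[0,0,0]},{"delta_pos":[0,0,0],"rot":[0,0,0]},{"delta_pos":[0,0,0],"rot":[0,0,0]},{"delta_pos":[0,0,0],"rot":[0,0,0]},{"delta_pos":[0,0,0],"rot":[0,0,0]},{"delta_pos":[0,0,0],"rot":[0,0,0]},{"delta_pos":[0,0,0],"rot":[0,0,0]}]' 0.025
```

```text
t: 3.95
tcp_pos: [0.4624, -0.1067, 0.0722]
ee_rot: [0.501, -0.5, -0.499, -0.5]
contact_force: [0.1, 0.5, 1.1]
finger_gap: 0.764
t: 4.95
tcp_pos: [0.4624, -0.1068, 0.0722]
ee_rot: [0.501, -0.5, -0.499, -0.5]
contact_force: [-0.3, -1.0, 7.1]
finger_gap: 0.476
```

```bash
python3 -m pendant '[{"delta_pos":[-0.01,0,0],"rot":[0,0,0]},{"delta_pos":[-0.035,0,0],"rot":[0,0,0]},{"delta_pos":[-0.07,0,0],"rot":[0,0,0]},{"delta_pos":[-0.105,0,0],"rot":[0,0,0]},{"delta_pos":[-0.125,-0.002,0.015],"rot":[0,0,0]},{"delta_pos":[-0.13,-0.006,0.04],"rot":[0,0,0]},{"delta_pos":[-0.13,-0.011,0.08],"rot":[0,0,0]},{"delta_pos":[-0.13,-0.0165,0.12],"rot":[0,0,0]},{"delta_pos":[-0.13,-0.022,0.16],"rot":[0,0,0]},{"delta_pos":[-0.13,-0.028,0.2],"rot":[0,0,0]},{"delta_pos":[-0.13,-0.033,0.24],"rot":[0,0,0]},{"delta_pos":[-0.13,-0.039,0.28],"rot":[0,0,0]},{"delta_pos":[-0.13,-0.044,0.32],"rot":[0,0,0]},{"delta_pos":[-0.13,-0.05,0.36],"rot":[0,0,0]},{"delta_pos":[-0.13,-0.055,0.4],"rot":[0,0,0]},{"delta_pos":[-0.13,-0.061,0.44],"rot":[0,0,0]},{"delta_pos":[-0.13,-0.066,0.475],"rot":[0,0,0]},{"delta_pos":[-0.13,-0.069,0.496],"rot":[0,0,0]},{"delta_pos":[-0.13,-0.0696,0.5037],"rot":[0,0,0]},{"delta_pos":[-0.13,-0.0696,0.5037],"rot":[0,0,0]}]'
python3 - <<'E'
from h import *
im,W=look(['riser_lowest_seat','riser_second_seat'],'w2.png')
print(fit(W,np.array([.532,.397]),.014,.021,.045)); print(fit(W,np.array([.4,.2895]),.041,.048,.045))
E
```

```text
t: 7.45
tcp_pos: [0.5309, 0.3971, 0.201]
ee_rot: [-0.5, 0.5, 0.5, 0.5]
contact_force: [-0.1, 0.4, -1.6]
finger_gap: 0.471
t 7.45 tcp [0.5309 0.3971 0.201 ] q [ 0.5215  0.4987  0.2502  1.3232 -0.0003  0.521 ] F [-0.0841  0.4169 -1.6147] cam [0.4482 0.3976 0.3437]
riser_lowest_seat 0.68 [0.5319 0.3985 0.0118]
riser_second_seat 0.82 [0.3994 0.2893 0.0352]
(446, 'enc', array([0.5358, 0.399 , 0.0325]), 'ls', array([0.5355, 0.3989, 0.0301]), 'z', array([0.0147, 0.0178, 0.0192]))
(1005, 'enc', array([0.4022, 0.2902, 0.0327]), 'ls', array([0.4024, 0.2905, 0.0304]), 'z', array([0.0417, 0.0435, 0.0449]))
```

View pics/w2.png

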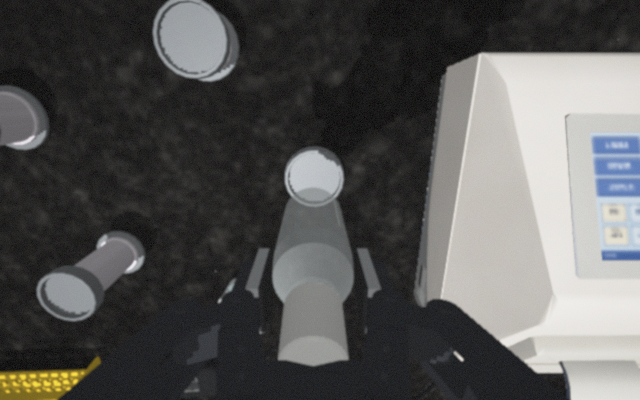

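The tall bottle hangs upright above the cup, rim at (315,177). The white instrument is close on the right, so I'll check clearance before going down.

Run:
```python
from h import *
cal=ctrl.get_calibration('wrist'); _,d=ctrl.grab_frame('wrist'); P=cloud(cal,d).reshape(-1,3)
for lo,hi in [(.03,.08),(.08,.12),(.12,.16),(.16,.3)]:
    m=(P[:,2]>lo)&(P[:,2]<hi)&(P[:,1]>.445)&(P[:,0]>.44)&(P[:,0]<.65); Q=P[m]
    print(lo,hi,len(Q), np.percentile(Q[:,1],[0,1,10]) if len(Q) else '', Q[np.argmin(Q[:,1])] if len(Q) else '')
```

```text
0.03 0.08 4077 [0.521  0.5215 0.5218] [0.4596 0.521  0.0799]
0.08 0.12 11707 [0.521  0.5217 0.5227] [0.511  0.521  0.0802]
0.12 0.16 24968 [0.5319 0.5341 0.5375] [0.4634 0.5319 0.1201]
0.16 0.3 19219 [0.445  0.4453 0.4489] [0.5207 0.445  0.278 ]
```

```bash
python3 -m pendant '[{"delta_pos":[0.015,-0.002,0.001],"rot":[0,0,0]},{"delta_pos":[0.04,-0.0034,0.001],"rot":[0,0,0]},{"delta_pos":[0.07,-0.0034,0.001],"rot":[0,0,0]},{"delta_pos":[0.09,-0.0034,0.001],"rot":[0,0,0]},{"delta_pos":[0.1,-0.0034,0.001],"rot":[0,0,0]},{"delta_pos":[0.106,-0.0034,0.001],"rot":[0,0,0]},{"delta_pos":[0.111,-0.0034,0.001],"rot":[0,0,0]},{"delta_pos":[0.114,-0.0034,0.001],"rot":[0,0,0]},{"delta_pos":[0.116,-0.0034,0.001],"rot":[0,0,0]},{"delta_pos":[0.116,-0.0034,0.001],"rot":[0,0,0]},{"delta_pos":[0.116,-0.0034,0.001],"rot":[0,0,0]}]'
```

```text
t: 9.02
tcp_pos: [0.5348, 0.3984, 0.0856]
ee_rot: [-0.5, 0.5, 0.5, 0.5]
contact_force: [0.5, 0.7, -1.4]
finger_gap: 0.475
```

```bash
python3 -m pendant '[{"delta_pos":[0.001,0,0],"rot":[0,0,0]},{"delta_pos":[0.0015,0,0],"rot":[0,0,0]},{"delta_pos":[0.0015,0,0],"rot":[0,0,0]}]'
python3 -m pendant '[{"delta_pos":[0,0,0],"rot":[0,0,0]},{"delta_pos":[0,0,0],"rot":[0,0,0]},{"delta_pos":[0,0,0],"rot":[0,0,0]},{"delta_pos":[0,0,0],"rot":[0,0,0]},{"delta_pos":[0,0,0],"rot":[0,0,0]},{"delta_pos":[-0.01,0,0],"rot":[0,0,0]},{"delta_pos":[-0.03,0,0],"rot":[0,0,0]},{"delta_pos":[-0.06,0,0],"rot":[0,0,0]},{"delta_pos":[-0.09,0,0],"rot":[0,0,0]},{"delta_pos":[-0.12,0,0],"rot":[0,0,0]},{"delta_pos":[-0.15,0,0],"rot":[0,0,0]},{"delta_pos":[-0.16,0.01,-0.01],"rot":[0,0,0]},{"delta_pos":[-0.16,0.03,-0.04],"rot":[0,0,0]},{"delta_pos":[-0.16,0.045,-0.08],"rot":[0,0,0]},{"delta_pos":[-0.16,0.05,-0.1],"rot":[0,0,0]},{"delta_pos":[-0.16,0.05,-0.1],"rot":[0,0,0]}]' 0.06
python3 - <<'E'
from h import *
im,W=look(['bottle_tall'],'w3.png')
print(fit(W,np.array([.535,.398]),.143,.156,.03)); print(fit(W,np.array([.535,.398]),.014,.02,.045),fit(W,np.array([.402,.2895]),.041,.048,.045))
E
```

```text
t: 9.4
tcp_pos: [0.5348, 0.3984, 0.0843]
ee_rot: [-0.5, 0.5, 0.5, 0.5]
contact_force: [-1.8, -0.3, 1.9]
finger_gap: 0.472
t: 11.4
tcp_pos: [0.4833, 0.2966, 0.2438]
ee_rot: [-0.499, 0.501, 0.5, 0.5]
contact_force: [-0.3, 0.3, 0.0]
finger_gap: 0.703
t 11.4 tcp [0.4833 0.2966 0.2438] q [ 0.4089  0.2954  0.0519  1.3281 -0.0001  0.4107] F [-0.3203  0.286   0.0123] cam [0.4006 0.2972 0.3864]
bottle_tall 0.66 [0.5358 0.3959 0.0102]
(601, 'enc', array([0.5355, 0.3983, 0.0122]), 'ls', array([0.5346, 0.3978, 0.0087]), 'z', array([0.1448, 0.15  , 0.1511]))
(384, 'enc', array([0.536 , 0.3986, 0.0325]), 'ls', array([0.536 , 0.3988, 0.0298]), 'z', array([0.0144, 0.018 , 0.0194])) (648, 'enc', array([0.4022, 0.2902, 0.0324]), 'ls', array([0.4022, 0.2901, 0.0304]), 'z', array([0.0422, 0.0439, 0.0452]))
```

Tall bottle seated: cap at z = 0.150, within 1 mm of the rim centre. Next is the slim bottle.

```bash
python3 -m pendant '[{"delta_pos":[0,0.002,-0.015],"rot":[0,0,0]},{"delta_pos":[0,0.008,-0.05],"rot":[0,0,0]},{"delta_pos":[0,0.016,-0.1],"rot":[0,0,0]},{"delta_pos":[0,0.0236,-0.15],"rot":[0,0,0]},{"delta_pos":[0,0.0315,-0.2],"rot":[0,0,0]},{"delta_pos":[0,0.039,-0.25],"rot":[0,0,0]},{"delta_pos":[0,0.047,-0.3],"rot":[0,0,0]},{"delta_pos":[0,0.055,-0.35],"rot":[0,0,0]},{"delta_pos":[0,0.063,-0.4],"rot":[0,0,0]},{"delta_pos":[0,0.071,-0.45],"rot":[0,0,0]},{"delta_pos":[0,0.0785,-0.5],"rot":[0,0,0]},{"delta_pos":[0,0.085,-0.54],"rot":[0,0,0]},{"delta_pos":[0,0.089,-0.567],"rot":[0,0,0]},{"delta_pos":[0,0.0907,-0.577],"rot":[0,0,0]},{"delta_pos":[0,0.0907,-0.577],"rot":[0,0,0]},{"delta_pos":[0,0.0907,-0.577],"rot":[0,0,0]}]'
python3 - <<'E'
from h import *
im,W=look(['bottle_slim'],'w4.png')
print(fit(W,np.array([.392,-.281]),.106,.116,.03)); print(fit(W,np.array([.392,-.281]),.015,.06,.035)); print(fit(W,np.array([.527,-.374]),.058,.068,.03))
E
```

```text
t: 13.5
tcp_pos: [0.394, -0.2777, 0.2438]
ee_rot: [-0.5, 0.5, 0.5, 0.5]
contact_force: [0.4, 0.9, -0.2]
finger_gap: 0.7
t 13.5 tcp [ 0.394  -0.2777  0.2438] q [-0.7808  0.1297 -0.1579  1.2836  0.0003 -0.7819] F [ 0.3857  0.8688 -0.1999] cam [ 0.3112 -0.2775  0.3864]
bottle_slim 0.89 [ 0.4374 -0.3607  0.0024]
bottle_slim 0.69 [ 0.3939 -0.2814 -0.0032]
(325, 'enc', array([ 0.3925, -0.2811,  0.0096]), 'ls', array([ 0.3919, -0.2811,  0.0068]), 'z', array([0.1091, 0.1119, 0.113 ]))
(232, 'enc', array([ 0.3899, -0.2807,  0.019 ]), 'ls', array([ 0.3925, -0.2811,  0.019 ]), 'z', array([0.0188, 0.0439, 0.0581]))
('few', 0)
```

```bash
python3 -m pendant '[{"delta_pos":[0.02,0.0015,-0.0034],"rot":[0,0,0]},{"delta_pos":[0.06,0.0015,-0.0034],"rot":[0,0,0]},{"delta_pos":[0.1,0.0015,-0.0034],"rot":[0,0,0]},{"delta_pos":[0.14,0.0015,-0.0034],"rot":[0,0,0]},{"delta_pos":[0.17,0.0015,-0.0034],"rot":[0,0,0]},{"delta_pos":[0.188,0.0015,-0.0034],"rot":[0,0,0]},{"delta_pos":[0.196,0.0015,-0.0034],"rot":[0,0,0]},{"delta_pos":[0.2,0.0015,-0.0034],"rot":[0,0,0]},{"delta_pos":[0.2018,0.0015,-0.0034],"rot":[0,0,0]},{"delta_pos":[0.2018,0.0015,-0.0034],"rot":[0,0,0]},{"delta_pos":[0.2018,0.0015,-0.0034],"rot":[0,0,0]}]'
python3 -m pendant '[{"delta_pos":[0,0,0],"rot":[0,0,0]},{"delta_pos":[0,0,0],"rot":[0,0,0]},{"delta_pos":[0,0,0],"rot":[0,0,0]},{"delta_pos":[0,0,0],"rot":[0,0,0]},{"delta_pos":[0,0,0],"rot":[0,0,0]},{"delta_pos":[0,0,0],"rot":[0,0,0]},{"delta_pos":[0,0,0],"rot":[0,0,0]}]' 0.02
```

```text
t: 14.98
tcp_pos: [0.3928, -0.2824, 0.0425]
ee_rot: [0.5, -0.5, -0.5, -0.5]
contact_force: [1.2, 0.1, -0.2]
finger_gap: 0.708
t: 15.85
tcp_pos: [0.3927, -0.2822, 0.0426]
ee_rot: [0.5, -0.5, -0.5, -0.5]
contact_force: [-0.5, 2.1, 5.4]
finger_gap: 0.429
```

```bash
python3 -m pendant '[{"delta_pos":[-0.01,0,0],"rot":[0,0,0]},{"delta_pos":[-0.035,0,0],"rot":[0,0,0]},{"delta_pos":[-0.07,0,0],"rot":[0,0,0]},{"delta_pos":[-0.1,0,0.008],"rot":[0,0,0]},{"delta_pos":[-0.117,0,0.025],"rot":[0,0,0]},{"delta_pos":[-0.12,-0.001,0.055],"rot":[0,0,0]},{"delta_pos":[-0.12,-0.001,0.1],"rot":[0,0,0]},{"delta_pos":[-0.12,-0.002,0.145],"rot":[0,0,0]},{"delta_pos":[-0.12,-0.003,0.19],"rot":[0,0,0]},{"delta_pos":[-0.12,-0.004,0.235],"rot":[0,0,0]},{"delta_pos":[-0.12,-0.005,0.28],"rot":[0,0,0]},{"delta_pos":[-0.12,-0.006,0.325],"rot":[0,0,0]},{"delta_pos":[-0.12,-0.007,0.37],"rot":[0,0,0]},{"delta_pos":[-0.12,-0.008,0.415],"rot":[0,0,0]},{"delta_pos":[-0.12,-0.009,0.46],"rot":[0,0,0]},{"delta_pos":[-0.12,-0.0095,0.505],"rot":[0,0,0]},{"delta_pos":[-0.12,-0.0095,0.54],"rot":[0,0,0]},{"delta_pos":[-0.12,-0.0095,0.562],"rot":[0,0,0]},{"delta_pos":[-0.12,-0.0095,0.5725],"rot":[0,0,0]},{"delta_pos":[-0.12,-0.0095,0.5725],"rot":[0,0,0]}]'
python3 -m pendant '[{"delta_pos":[0,0,0],"rot":[0,0,0]},{"delta_pos":[0,0,0],"rot":[0,0,0]}]'
python3 - <<'E'
from h import *
im,W=look(['riser_second_seat'],'w5.png')
print(fit(W,np.array([.402,.2895]),.041,.048,.045))
E
```

```text
t: 18.35
tcp_pos: [0.4018, 0.2904, 0.162]
ee_rot: [0.5, -0.5, -0.5, -0.5]
contact_force: [-0.7, 0.3, -1.2]
finger_gap: 0.42
t: 18.6
tcp_pos: [0.402, 0.2896, 0.1621]
ee_rot: [-0.5, 0.5, 0.5, 0.5]
contact_force: [-0.4, 0.5, -0.4]
finger_gap: 0.425
t 18.6 tcp [0.402  0.2896 0.1621] q [ 0.4621  0.1938 -0.2847  1.0923 -0.0002  0.4634] F [-0.4425  0.5304 -0.372 ] cam [0.3192 0.2901 0.3047]
riser_second_seat 0.89 [0.3995 0.2893 0.0354]
(672, 'enc', array([0.4019, 0.2898, 0.0326]), 'ls', array([0.4016, 0.29  , 0.0304]), 'z', array([0.0421, 0.0439, 0.0451]))
```

View pics/w5.png

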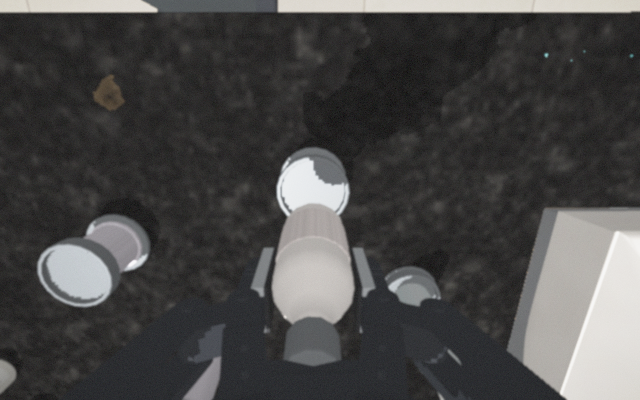

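```bash
python3 -m pendant '[{"delta_pos":[0.015,0,0],"rot":[0,0,0]},{"delta_pos":[0.04,0,0],"rot":[0,0,0]},{"delta_pos":[0.058,0,0],"rot":[0,0,0]},{"delta_pos":[0.068,0,0],"rot":[0,0,0]},{"delta_pos":[0.074,0,0],"rot":[0,0,0]},{"delta_pos":[0.078,0,0],"rot":[0,0,0]},{"delta_pos":[0.08,0,0],"rot":[0,0,0]},{"delta_pos":[0.0812,0,0],"rot":[0,0,0]},{"delta_pos":[0.0812,0,0],"rot":[0,0,0]},{"delta_pos":[0.0812,0,0],"rot":[0,0,0]}]'
```

```text
t: 19.95
tcp_pos: [0.4021, 0.2905, 0.081]
ee_rot: [-0.5, 0.5, 0.5, 0.5]
contact_force: [0.5, 0.5, -1.1]
finger_gap: 0.421
```

```bash
python3 -m pendant '[{"delta_pos":[0.0005,0,0],"rot":[0,0,0]},{"delta_pos":[0.0005,0,0],"rot":[0,0,0]},{"delta_pos":[0.0005,0,0],"rot":[0,0,0]},{"delta_pos":[0,0,0],"rot":[0,0,0]},{"delta_pos":[0,0,0],"rot":[0,0,0]},{"delta_pos":[-0.01,0,0],"rot":[0,0,0]},{"delta_pos":[-0.03,0,0],"rot":[0,0,0]},{"delta_pos":[-0.06,0,0],"rot":[0,0,0]},{"delta_pos":[-0.1,0,0],"rot":[0,0,0]},{"delta_pos":[-0.135,0,0],"rot":[0,0,0]},{"delta_pos":[-0.155,-0.015,-0.025],"rot":[0,0,0]},{"delta_pos":[-0.16,-0.037,-0.06],"rot":[0,0,0]},{"delta_pos":[-0.16,-0.05,-0.08],"rot":[0,0,0]},{"delta_pos":[-0.16,-0.05,-0.08],"rot":[0,0,0]}]' 0.06
python3 - <<'E'
from h import *
im,W=look(['bottle_slim'],'w6.png')
print(fit(W,np.array([.402,.29]),.142,.156,.03)); print(fit(W,np.array([.402,.29]),.041,.048,.045))
E
```

```text
t: 21.7
tcp_pos: [0.4528, 0.2093, 0.2415]
ee_rot: [-0.499, 0.5, 0.499, 0.501]
contact_force: [-0.2, 0.2, -0.4]
finger_gap: 0.703
t 21.7 tcp [0.4528 0.2093 0.2415] q [ 0.272   0.1616 -0.1258  1.2824 -0.      0.2748] F [-0.1915  0.1753 -0.4242] cam [0.3698 0.2099 0.384 ]
bottle_slim 0.64 [0.4023 0.2925 0.0355]
(554, 'enc', array([0.4021, 0.2911, 0.0097]), 'ls', array([0.4018, 0.2906, 0.0069]), 'z', array([0.1445, 0.15  , 0.1512]))
(489, 'enc', array([0.402 , 0.29  , 0.0325]), 'ls', array([0.4022, 0.29  , 0.0299]), 'z', array([0.0422, 0.0441, 0.0455]))
```

Slim seated (cap z 0.150, 1 mm off centre). Next is the white squat bottle.

```bash
python3 -m pendant '[{"delta_pos":[0,-0.008,-0.013],"rot":[0,0,0]},{"delta_pos":[0,-0.026,-0.042],"rot":[0,0,0]},{"delta_pos":[0,-0.05,-0.08],"rot":[0,0,0]},{"delta_pos":[0,-0.075,-0.12],"rot":[0,0,0]},{"delta_pos":[0,-0.1,-0.16],"rot":[0,0,0]},{"delta_pos":[0,-0.125,-0.2],"rot":[0,0,0]},{"delta_pos":[0,-0.15,-0.24],"rot":[0,0,0]},{"delta_pos":[0,-0.175,-0.28],"rot":[0,0,0]},{"delta_pos":[0,-0.193,-0.309],"rot":[0,0,0]},{"delta_pos":[0,-0.202,-0.323],"rot":[0,0,0]},{"delta_pos":[0,-0.202,-0.323],"rot":[0,0,0]},{"delta_pos":[0,-0.202,-0.323],"rot":[0,0,0]},{"delta_pos":[0,-0.202,-0.323],"rot":[0,0,0]}]'
python3 - <<'E'
from h import *
im,W=look(['bottle_white'],'w7.png')
print(fit(W,np.array([.655,-.114]),.082,.095,.03)); print(fit(W,np.array([.655,-.114]),.015,.06,.033))
E
```

```text
t: 23.42
tcp_pos: [0.6536, -0.1116, 0.2411]
ee_rot: [0.5, -0.5, -0.5, -0.5]
contact_force: [0.3, 0.4, 0.7]
finger_gap: 0.709
t 23.425 tcp [ 0.6536 -0.1116  0.2411] q [-0.2901  0.4921  0.337   1.4156  0.0001 -0.2913] F [0.283  0.3658 0.73  ] cam [ 0.5707 -0.1113  0.3838]
bottle_white 0.75 [ 0.5757 -0.1305 -0.0004]
bottle_white 0.6 [ 0.6564 -0.1161  0.001 ]
(505, 'enc', array([ 0.6561, -0.114 ,  0.013 ]), 'ls', array([ 0.6556, -0.114 ,  0.0091]), 'z', array([0.0851, 0.0874, 0.0887]))
(374, 'enc', array([ 0.6559, -0.114 ,  0.0209]), 'ls', array([ 0.6555, -0.1139,  0.0196]), 'z', array([0.0196, 0.0501, 0.059 ]))
```

View pics/w7.png

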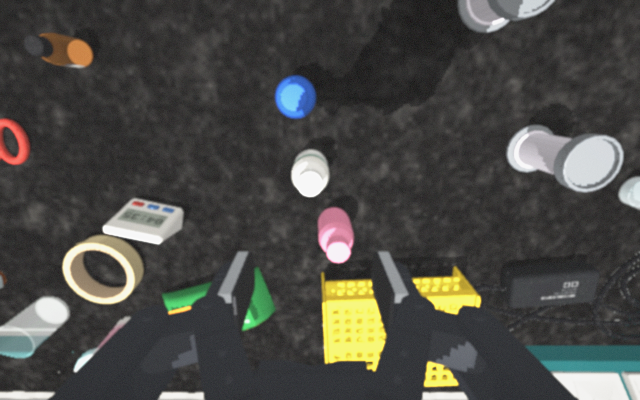

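```bash
python3 -m pendant '[{"delta_pos":[0.02,-0.0019,-0.0022],"rot":[0,0,0]},{"delta_pos":[0.06,-0.0019,-0.0022],"rot":[0,0,0]},{"delta_pos":[0.1,-0.0019,-0.0022],"rot":[0,0,0]},{"delta_pos":[0.14,-0.0019,-0.0022],"rot":[0,0,0]},{"delta_pos":[0.175,-0.0019,-0.0022],"rot":[0,0,0]},{"delta_pos":[0.195,-0.0019,-0.0022],"rot":[0,0,0]},{"delta_pos":[0.207,-0.0019,-0.0022],"rot":[0,0,0]},{"delta_pos":[0.213,-0.0019,-0.0022],"rot":[0,0,0]},{"delta_pos":[0.213,-0.0019,-0.0022],"rot":[0,0,0]},{"delta_pos":[0.213,-0.0019,-0.0022],"rot":[0,0,0]}]'
python3 -m pendant '[{"delta_pos":[0,0,0],"rot":[0,0,0]},{"delta_pos":[0,0,0],"rot":[0,0,0]},{"delta_pos":[0,0,0],"rot":[0,0,0]},{"delta_pos":[0,0,0],"rot":[0,0,0]},{"delta_pos":[0,0,0],"rot":[0,0,0]},{"delta_pos":[0,0,0],"rot":[0,0,0]},{"delta_pos":[0,0,0],"rot":[0,0,0]}]' 0.02
```

```text
t: 24.78
tcp_pos: [0.6566, -0.115, 0.029]
ee_rot: [0.501, -0.5, -0.499, -0.5]
contact_force: [-0.2, 0.6, -0.0]
finger_gap: 0.7
t: 25.65
tcp_pos: [0.6567, -0.115, 0.0289]
ee_rot: [0.501, -0.5, -0.499, -0.5]
contact_force: [0.3, -0.0, 5.2]
finger_gap: 0.468
```

```bash
python3 -m pendant '[{"delta_pos":[-0.01,0,0],"rot":[0,0,0]},{"delta_pos":[-0.035,0,0],"rot":[0,0,0]},{"delta_pos":[-0.07,0,0],"rot":[0,0,0]},{"delta_pos":[-0.105,0,0],"rot":[0,0,0]},{"delta_pos":[-0.135,0.008,0.008],"rot":[0,0,0]},{"delta_pos":[-0.148,0.025,0.026],"rot":[0,0,0]},{"delta_pos":[-0.15,0.05,0.053],"rot":[0,0,0]},{"delta_pos":[-0.15,0.08,0.084],"rot":[0,0,0]},{"delta_pos":[-0.15,0.11,0.116],"rot":[0,0,0]},{"delta_pos":[-0.15,0.14,0.148],"rot":[0,0,0]},{"delta_pos":[-0.15,0.165,0.174],"rot":[0,0,0]},{"delta_pos":[-0.15,0.178,0.188],"rot":[0,0,0]},{"delta_pos":[-0.15,0.1827,0.1925],"rot":[0,0,0]},{"delta_pos":[-0.15,0.1827,0.1925],"rot":[0,0,0]},{"delta_pos":[-0.15,0.1827,0.1925],"rot":[0,0,0]},{"delta_pos":[-0.15,0.1827,0.1925],"rot":[0,0,0]}]'
python3 - <<'E'
from h import *
im,W=look(['riser_third_seat'],'w8.png')
print(fit(W,np.array([.472,.0775]),.065,.072,.045))
E
```

```text
t: 27.65
tcp_pos: [0.4738, 0.0771, 0.1776]
ee_rot: [-0.5, 0.5, 0.5, 0.5]
contact_force: [-0.6, -0.3, -0.6]
finger_gap: 0.472
t 27.65 tcp [0.4738 0.0771 0.1776] q [-0.0061  0.155  -0.2927  1.1231 -0.0001 -0.005 ] F [-0.5717 -0.3107 -0.6475] cam [0.3909 0.0775 0.3203]
riser_third_seat 0.72 [0.4687 0.0799 0.0619]
(712, 'enc', array([0.4726, 0.0777, 0.0325]), 'ls', array([0.4723, 0.0778, 0.0303]), 'z', array([0.0662, 0.0679, 0.0691]))
```

View pics/w8.png

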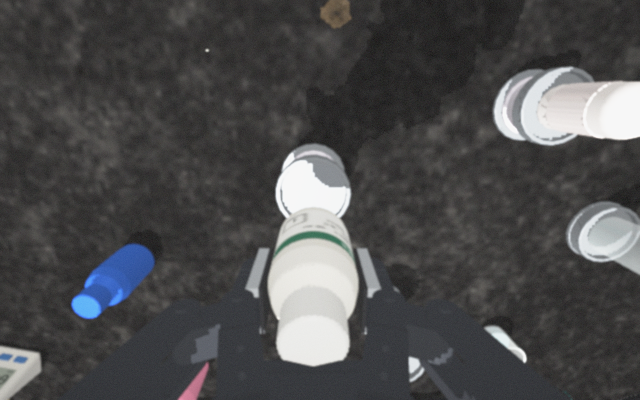

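```bash
python3 -m pendant '[{"delta_pos":[0.015,0,0.0005],"rot":[0,0,0]},{"delta_pos":[0.04,0,0.0005],"rot":[0,0,0]},{"delta_pos":[0.06,0,0.0005],"rot":[0,0,0]},{"delta_pos":[0.072,0,0.0005],"rot":[0,0,0]},{"delta_pos":[0.079,0,0.0005],"rot":[0,0,0]},{"delta_pos":[0.083,0,0.0005],"rot":[0,0,0]},{"delta_pos":[0.0855,0,0.0005],"rot":[0,0,0]},{"delta_pos":[0.0867,0,0.0005],"rot":[0,0,0]},{"delta_pos":[0.0867,0,0.0005],"rot":[0,0,0]},{"delta_pos":[0.0867,0,0.0005],"rot":[0,0,0]}]'
```

```text
t: 29.0
tcp_pos: [0.4733, 0.0782, 0.0914]
ee_rot: [0.5, -0.5, -0.5, -0.5]
contact_force: [-0.4, -0.0, -0.2]
finger_gap: 0.469
```

```bash
python3 -m pendant '[{"delta_pos":[0.0005,0,0],"rot":[0,0,0]},{"delta_pos":[0.0005,0,0],"rot":[0,0,0]},{"delta_pos":[0.0005,0,0],"rot":[0,0,0]},{"delta_pos":[0,0,0],"rot":[0,0,0]},{"delta_pos":[0,0,0],"rot":[0,0,0]},{"delta_pos":[-0.01,0,0],"rot":[0,0,0]},{"delta_pos":[-0.03,0,0],"rot":[0,0,0]},{"delta_pos":[-0.06,0,0],"rot":[0,0,0]},{"delta_pos":[-0.1,0,0],"rot":[0,0,0]},{"delta_pos":[-0.135,0,0],"rot":[0,0,0]},{"delta_pos":[-0.15,-0.003,-0.025],"rot":[0,0,0]},{"delta_pos":[-0.15,-0.007,-0.06],"rot":[0,0,0]},{"delta_pos":[-0.15,-0.01,-0.08],"rot":[0,0,0]},{"delta_pos":[-0.15,-0.01,-0.08],"rot":[0,0,0]}]' 0.06
python3 - <<'E'
from h import *
im,W=look(['bottle_white'],'w9.png')
print(fit(W,np.array([.473,.078]),.142,.156,.03)); print(fit(W,np.array([.473,.078]),.065,.072,.045)); print(fit(W,np.array([.634,.158]),.09,.097,.04))
E
python3 -m pendant '[{"delta_pos":[0,-0.002,-0.015],"rot":[0,0,0]},{"delta_pos":[0,-0.006,-0.05],"rot":[0,0,0]},{"delta_pos":[0,-0.011,-0.095],"rot":[0,0,0]},{"delta_pos":[0,-0.017,-0.145],"rot":[0,0,0]},{"delta_pos":[0,-0.023,-0.195],"rot":[0,0,0]},{"delta_pos":[0,-0.029,-0.245],"rot":[0,0,0]},{"delta_pos":[0,-0.035,-0.295],"rot":[0,0,0]},{"delta_pos":[0,-0.04,-0.335],"rot":[0,0,0]},{"delta_pos":[0,-0.043,-0.362],"rot":[0,0,0]},{"delta_pos":[0,-0.0437,-0.372],"rot":[0,0,0]},{"delta_pos":[0,-0.0437,-0.372],"rot":[0,0,0]},{"delta_pos":[0,-0.0437,-0.372],"rot":[0,0,0]},{"delta_pos":[0,-0.0437,-0.372],"rot":[0,0,0]}]' 0.055
python3 - <<'E'
from h import *
im,W=look(['bottle_small'],'w10.png')
print(fit(W,np.array([.527,-.374]),.057,.068,.03)); print(fit(W,np.array([.527,-.374]),.01,.04,.028))
E
```

```text
t: 30.75
tcp_pos: [0.4834, -0.0029, 0.2418]
ee_rot: [-0.5, 0.5, 0.499, 0.501]
contact_force: [-0.2, 0.2, 0.0]
finger_gap: 0.701
t 30.75 tcp [ 0.4834 -0.0029  0.2418] q [-0.1722  0.1319 -0.1603  1.2776  0.     -0.1699] F [-0.1693  0.2398  0.0077] cam [ 0.4005 -0.0023  0.3843]
bottle_white 0.95 [ 0.7351 -0.0777  0.003 ]
bottle_white 0.7 [ 0.5743 -0.1272 -0.0008]
bottle_white 0.66 [0.4715 0.078  0.0633]
(844, 'enc', array([0.4731, 0.0784, 0.013 ]), 'ls', array([0.4724, 0.0779, 0.0093]), 'z', array([0.1447, 0.1496, 0.1507]))
(516, 'enc', array([0.4727, 0.0776, 0.0324]), 'ls', array([0.4727, 0.0778, 0.0298]), 'z', array([0.0661, 0.068 , 0.0695]))
(237, 'enc', array([0.6268, 0.1598, 0.0266]), 'ls', array([0.6327, 0.1582, 0.0251]), 'z', array([0.0905, 0.093 , 0.0944]))
t: 32.48
tcp_pos: [0.527, -0.3727, 0.2416]
ee_rot: [0.5, -0.5, -0.5, -0.5]
contact_force: [-0.3, 0.0, 0.1]
finger_gap: 0.643
t 32.475 tcp [ 0.527  -0.3727  0.2416] q [-0.7398  0.4541  0.2783  1.3947  0.0002 -0.7412] F [-0.2553  0.0172  0.1075] cam [ 0.4441 -0.3724  0.3842]
bottle_small 0.74 [ 0.5289 -0.3786 -0.0002]
(231, 'enc', array([ 0.5274, -0.3746,  0.0092]), 'ls', array([ 0.5269, -0.3746,  0.0066]), 'z', array([0.0598, 0.0629, 0.0642]))
(136, 'enc', array([ 0.5262, -0.3744,  0.015 ]), 'ls', array([ 0.5274, -0.3745,  0.0146]), 'z', array([0.0126, 0.0293, 0.0396]))
```

View pics/w10.png

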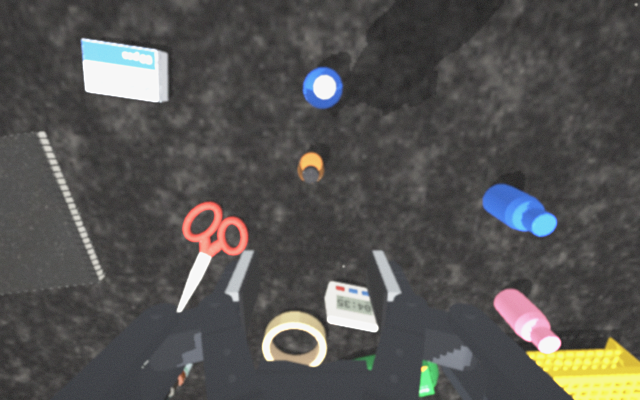

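```bash
python3 -m pendant '[{"delta_pos":[0.02,0,-0.0018],"rot":[0,0,0]},{"delta_pos":[0.06,0,-0.0018],"rot":[0,0,0]},{"delta_pos":[0.1,0,-0.0018],"rot":[0,0,0]},{"delta_pos":[0.14,0,-0.0018],"rot":[0,0,0]},{"delta_pos":[0.17,0,-0.0018],"rot":[0,0,0]},{"delta_pos":[0.19,0,-0.0018],"rot":[0,0,0]},{"delta_pos":[0.203,0,-0.0018],"rot":[0,0,0]},{"delta_pos":[0.212,0,-0.0018],"rot":[0,0,0]},{"delta_pos":[0.219,0,-0.0018],"rot":[0,0,0]},{"delta_pos":[0.2256,0,-0.0018],"rot":[0,0,0]},{"delta_pos":[0.2256,0,-0.0018],"rot":[0,0,0]},{"delta_pos":[0.2256,0,-0.0018],"rot":[0,0,0]}]'
python3 -m pendant '[{"delta_pos":[0,0,0],"rot":[0,0,0]},{"delta_pos":[0,0,0],"rot":[0,0,0]},{"delta_pos":[0,0,0],"rot":[0,0,0]},{"delta_pos":[0,0,0],"rot":[0,0,0]},{"delta_pos":[0,0,0],"rot":[0,0,0]},{"delta_pos":[0,0,0],"rot":[0,0,0]},{"delta_pos":[0,0,0],"rot":[0,0,0]}]' 0.015
```

```text
t: 34.08
tcp_pos: [0.527, -0.3758, 0.0159]
ee_rot: [0.5, -0.5, -0.5, -0.5]
contact_force: [-0.4, -0.1, -0.7]
finger_gap: 0.647
t: 34.95
tcp_pos: [0.5272, -0.376, 0.0161]
ee_rot: [0.5, -0.5, -0.5, -0.5]
contact_force: [0.1, -0.2, 5.6]
finger_gap: 0.333
```

```bash
python3 -m pendant '[{"delta_pos":[-0.01,0,0],"rot":[0,0,0]},{"delta_pos":[-0.035,0,0],"rot":[0,0,0]},{"delta_pos":[-0.07,0,0],"rot":[0,0,0]},{"delta_pos":[-0.11,0,0],"rot":[0,0,0]},{"delta_pos":[-0.145,-0.002,0.012],"rot":[0,0,0]},{"delta_pos":[-0.16,-0.007,0.035],"rot":[0,0,0]},{"delta_pos":[-0.16,-0.014,0.07],"rot":[0,0,0]},{"delta_pos":[-0.16,-0.023,0.115],"rot":[0,0,0]},{"delta_pos":[-0.16,-0.032,0.16],"rot":[0,0,0]},{"delta_pos":[-0.16,-0.041,0.205],"rot":[0,0,0]},{"delta_pos":[-0.16,-0.05,0.25],"rot":[0,0,0]},{"delta_pos":[-0.16,-0.059,0.295],"rot":[0,0,0]},{"delta_pos":[-0.16,-0.068,0.34],"rot":[0,0,0]},{"delta_pos":[-0.16,-0.077,0.385],"rot":[0,0,0]},{"delta_pos":[-0.16,-0.086,0.43],"rot":[0,0,0]},{"delta_pos":[-0.16,-0.095,0.475],"rot":[0,0,0]},{"delta_pos":[-0.16,-0.102,0.51],"rot":[0,0,0]},{"delta_pos":[-0.16,-0.106,0.527],"rot":[0,0,0]},{"delta_pos":[-0.16,-0.107,0.534],"rot":[0,0,0]},{"delta_pos":[-0.16,-0.107,0.534],"rot":[0,0,0]}]'
python3 -m pendant '[{"delta_pos":[0,0,0],"rot":[0,0,0]},{"delta_pos":[0,0,0],"rot":[0,0,0]}]'
python3 - <<'E'
from h import *
im,W=look(['riser_highest_seat'],'w11.png')
print(fit(W,np.array([.634,.158]),.089,.097,.04))
E
```

```text
t: 37.45
tcp_pos: [0.6335, 0.158, 0.1752]
ee_rot: [-0.5, 0.5, 0.5, 0.5]
contact_force: [-0.1, -1.3, -0.4]
finger_gap: 0.333
t: 37.7
tcp_pos: [0.6339, 0.1572, 0.1757]
ee_rot: [-0.5, 0.5, 0.5, 0.5]
contact_force: [0.2, 0.3, -0.0]
finger_gap: 0.33
t 37.7 tcp [0.6339 0.1572 0.1757] q [ 0.1204  0.4852  0.1666  1.252  -0.0002  0.122 ] F [ 0.2018  0.2641 -0.0413] cam [0.5511 0.1578 0.3183]
riser_highest_seat 0.67 [0.634  0.1587 0.0878]
(840, 'enc', array([0.6343, 0.1587, 0.0281]), 'ls', array([0.6338, 0.1587, 0.0258]), 'z', array([0.0898, 0.0928, 0.094 ]))
```

View pics/w11.png

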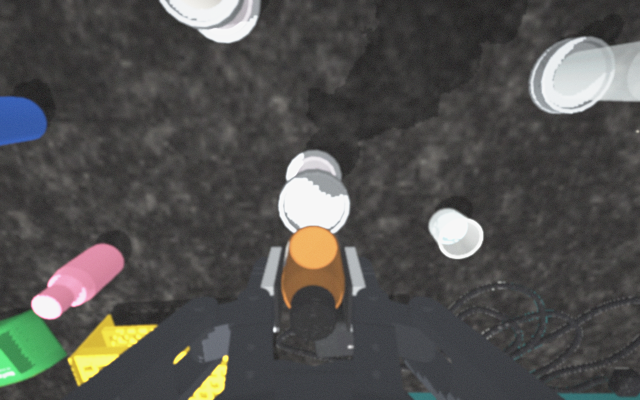

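```bash
python3 -m pendant '[{"delta_pos":[0.015,0,0.0013],"rot":[0,0,0]},{"delta_pos":[0.035,0,0.0013],"rot":[0,0,0]},{"delta_pos":[0.05,0,0.0013],"rot":[0,0,0]},{"delta_pos":[0.06,0,0.0013],"rot":[0,0,0]},{"delta_pos":[0.066,0,0.0013],"rot":[0,0,0]},{"delta_pos":[0.07,0,0.0013],"rot":[0,0,0]},{"delta_pos":[0.0715,0,0.0013],"rot":[0,0,0]},{"delta_pos":[0.0724,0,0.0013],"rot":[0,0,0]},{"delta_pos":[0.0724,0,0.0013],"rot":[0,0,0]},{"delta_pos":[0.0724,0,0.0013],"rot":[0,0,0]}]'
```

```text
t: 39.05
tcp_pos: [0.634, 0.1597, 0.1034]
ee_rot: [-0.5, 0.5, 0.5, 0.5]
contact_force: [0.0, -0.6, -0.9]
finger_gap: 0.331
```

```bash
python3 -m pendant '[{"delta_pos":[0.0003,0,0],"rot":[0,0,0]},{"delta_pos":[0.0003,0,0],"rot":[0,0,0]},{"delta_pos":[0.0003,0,0],"rot":[0,0,0]},{"delta_pos":[0,0,0],"rot":[0,0,0]},{"delta_pos":[0,0,0],"rot":[0,0,0]},{"delta_pos":[-0.01,0,0],"rot":[0,0,0]},{"delta_pos":[-0.03,0,0],"rot":[0,0,0]},{"delta_pos":[-0.06,0,0],"rot":[0,0,0]},{"delta_pos":[-0.1,0,0],"rot":[0,0,0]},{"delta_pos":[-0.14,0.01,0],"rot":[0,0,0]},{"delta_pos":[-0.16,0.04,0.01],"rot":[0,0,0]},{"delta_pos":[-0.17,0.08,0.03],"rot":[0,0,0]},{"delta_pos":[-0.17,0.12,0.05],"rot":[0,0,0]},{"delta_pos":[-0.17,0.14,0.05],"rot":[0,0,0]},{"delta_pos":[-0.17,0.14,0.05],"rot":[0,0,0]},{"delta_pos":[-0.17,0.14,0.05],"rot":[0,0,0]}]' 0.05
python3 - <<'E'
from h import *
im,W=look(['cup'],'w12.png')
for n,c,lo,hi in [('low',(.535,.3985),.014,.02),('second',(.402,.29),.041,.047),('third',(.4727,.0778),.065,.071),('high',(.634,.1587),.09,.096)]:
    print(n,'cap',*fit(W,np.array(c),.143,.156,.025)); print('   rim',*fit(W,np.array(c),lo,hi,.045 if n!='high' else .04))
snap('side','side2.png'); cal=ctrl.get_calibration('side')
for n in ['timer','cup']:
  for r in ctrl.landmark_of('side',n)[:3]: print(n,r['p'],world(cal,r['position']))
E
```

```text
t: 41.05
tcp_pos: [0.4948, 0.2096, 0.2737]
ee_rot: [-0.5, 0.5, 0.5, 0.501]
contact_force: [-1.0, -0.8, -0.6]
finger_gap: 0.587
t 41.05 tcp [0.4948 0.2096 0.2737] q [ 0.2514  0.2296  0.0373  1.3768 -0.0002  0.2517] F [-1.0202 -0.8114 -0.6004] cam [0.4117 0.21   0.4162]
low cap 541 enc [0.5357 0.3984 0.0127] ls [0.5349 0.3974 0.0087] z [0.1448 0.1501 0.1514]
   rim 379 enc [0.5362 0.3983 0.0328] ls [0.5359 0.3987 0.0296] z [0.0147 0.018  0.0194]
second cap 488 enc [0.4023 0.2913 0.0097] ls [0.4022 0.2907 0.0068] z [0.1461 0.15   0.1513]
   rim 447 enc [0.4022 0.29   0.0326] ls [0.4022 0.2901 0.03  ] z [0.0424 0.0441 0.0455]
third cap 706 enc [0.4728 0.079  0.0134] ls [0.4728 0.0801 0.0093] z [0.145  0.1492 0.1504]
   rim 468 enc [0.4727 0.0781 0.0325] ls [0.4726 0.0777 0.0298] z [0.0657 0.0677 0.0691]
high cap 254 enc [0.6347 0.1605 0.0099] ls [0.6331 0.1607 0.0068] z [0.1442 0.1497 0.1509]
   rim 246 enc [0.6327 0.1625 0.0272] ls [0.6316 0.1652 0.0201] z [0.0904 0.0928 0.0945]
timer 0.95 [ 0.7235 -0.3163  0.0027]
```

View pics/side2.png

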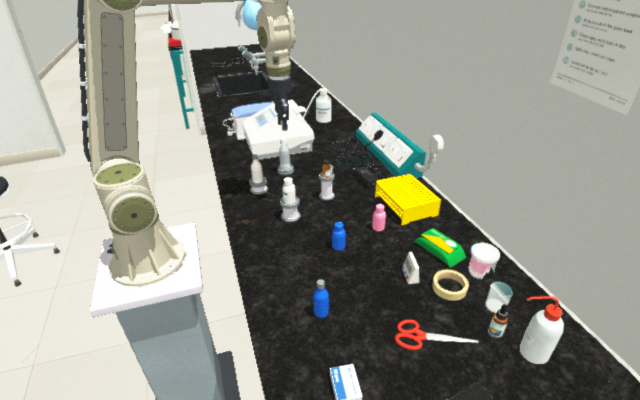

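View pics/w12.png

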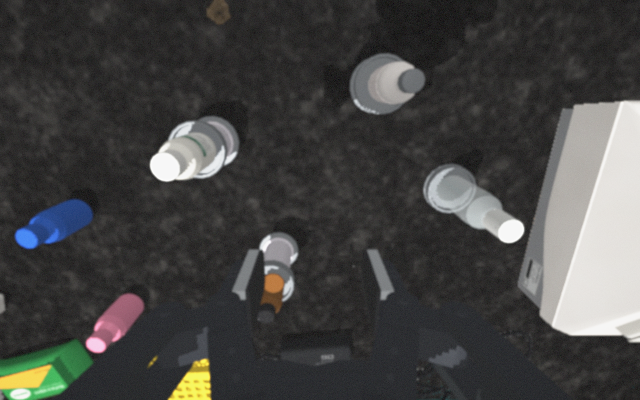

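All four bottles stand upright on their risers, with caps level at z ≈ 0.150, and the gripper is clear. I'm handing the job in.

```bash
python3 -c "
from rig import ctrl
print(ctrl.hand_in(), ctrl.state()['t'])"
```

```text
the job is handed in; nothing more can be done
the job is handed in; nothing more can be done
```

All four bottles are on their risers, let go and upright: tallest on the lowest riser, slim on the second, white squat on the third and smallest on the highest. I handed in at about 41 s on the robot's clock; no verdict is reported.

**Seating:** in the last wrist view every cap top sat at z = 0.149–0.150 m, so the tops are level. Each bottle is within about 2–3 mm of its cup's centre. On the highest riser the rim was partly hidden in that view, and the partial fit there gave a rim radius of 20 mm against 26 mm expected. I judged that bottle against the unobstructed fit taken just before placing, which gives about 2 mm.

**Bystanders:** the timer was found within 1–2 mm of its starting place. The sample cup was not detected in the last pictures, so its final position is unmeasured. It was still standing in the wrist view just before the last placing, and no move came near it.

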